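# Lock the glass door behind its spring catch

## Task

The sliding glass door of the oak cabinet stands part open, and a sprung brass catch on the cabinet's top bars its way. Push the door by its red tab, hold the catch's brass pad down with a fingertip while the door's steel stud slides over the catch's tooth, and bring the door fully shut; then let the catch spring all the way up behind the stud, so the door is locked. Only press and push, without pinching or forcing anything, and leave the film canisters, the brass lens and the black tank where they stand.

Things in the scene. Friction and masses are not known exactly. Their poses are not given: they have to be found in the camera images.
- cabinet: Low oak cabinet 200 mm deep (x), 440 wide (y), flat top 170 mm above the tile ledge. Fixed. Origin at the centre of its underside; local z up; local +y is the way the door closes; the glass front is on the local +x side, away from the robot. Door bracket and catch stand over the top, along the +x edge.
- glass_door (a joint): How far the glass door is open, in m: 0 fully shut (end stop), 0.14 fully open; it closes towards the cabinet's +y. Friction about 1.5 N; it stays where it is left. With the catch up, its stud is stopped by the catch's tooth at 0.026; below 0.004 the stud is past the tooth, which then springs up behind it.
- tab_face (a point): Centre of the pushed face (towards cabinet -y) of the red tab on the door's bracket, 36 mm in x, 17 in y, 22 high, underside 199 mm above the ledge, so it passes 4 mm above the resting pad. In the cabinet's frame: x = 50 mm, y = 20 mm minus the opening, z = 210 mm. Push it towards +y. The aluminium bracket arm runs from the tab to +x.
- stud (a point): Centre of the underside of the door's steel stud, 12 mm in x, 14 in y, hanging from the bracket arm; at cabinet x = 94 mm, y = 28.5 mm minus the opening, z = 197 mm.
- catch (a joint): How far the spring catch is pressed down, in m: 0 up (rest), 0.012 bottomed. About 4 N starts it and 9 N bottoms it; it springs back when let go. Its tooth clears the stud when pressed 0.006 or more; about 0.009 is a good depth. Once the stud is over the tooth, it keeps the catch down until the door is shut.
- pad_top (a point): Centre of the top of the catch's brass pad, a plate 36 mm in x, 70 in y, 5 thick, at cabinet x = 50 mm, y = -14 mm (spans y -49 to 21), top 195 mm above the ledge when up. It moves straight down; its sides are rigid. It lies below the tab's path: a fingertip just behind the tab's pushed face, with the door about 0.03 open, stands on it.
- tooth (a point): Centre of the top of the catch's brass tooth, 12 mm in x, 8 in y, 8 mm higher than the pad and joined to it; at cabinet x = 94 mm, y = 12.5 mm, z = 203 mm when up.
- canister_a: Yellow film canister with a grey cap, 34 mm across, 51 high, loose on the cabinet's top; leave it. Origin under its centre.
- canister_b: The second such canister, alike; leave it. Origin under its centre.
- lens: Brass projector lens standing upright, 48 mm across, 65 high, loose on the cabinet's top; leave it. Origin under its centre.
- tank: Black developing tank, 96 mm across, 121 high, loose on the tile ledge beside the cabinet's +y end; leave it. Origin under its centre.

How it is judged:
By the outcome, as a careful person would: the job done as asked, in the order asked, and still so for the second after the job is handed in, with the robot touching nothing.
It also fails if it takes over 42 s, if anything falls off the work surface, if the arm or the gripper's body presses on something with over 40 N, if the wrist force passes 120 N, or if a joint passes its speed limit or range.

## Robot

A 6-joint arm with a two-finger parallel gripper is mounted at the origin on the work surface. World frame = base frame: x ahead of the robot, y to its left, z up, the work surface at z = 0. Lengths are in mm, angles in rad, forces in N, time in s.
With the tool pointing down it reaches from about 375 to 925 mm from the base axis. Payload 5.7 kg.
Tool frame: the origin (TCP) lies at the very end of the fingers, on their centre line; the grasp point (between the pads) lies 19 mm behind it; x points along the fingers, z is the direction in which the jaws open and shut, and the axes are right-handed (so a half turn about x gives the same grasp; the last joint's range is limited). The gripper opens to 85 mm and grips with 20 to 120 N. Pads are 22 mm wide; open, the fingers measure 114 mm over their backs; the gripper's body (76 mm by 85 mm) begins 54 mm behind the grasp point. The pads swing forward as they close: fully open they stand 13 mm farther back than shut.
Start: joints at [-1.352, 0.359, 1.51, -0, 1.272, -0.115], TCP at [196.565, -566.856, 231.267] pointing down, gripper open.
Joint ranges: [-2.97, 2.97], [-1.01, 2.36], [0.21, 2.38], [-0.96, 4.11], [0.2, 2.71], [-2.98, 2.98]. Speed limits (rad/s): [2.39, 2.39, 3.14, 3.14, 3.14, 3.14].

## Interface

Orientations are given as a unit quaternion [x, y, z, w].
In Python, from workcell import * gives the robot as it stands.
- The arm moves only by the shell command python3 -m handwheel 'ROWS' [FORCE]. ROWS is JSON, a list of rows, each an object of numbers: "tx", "ty", "tz": the shift along the world's x, y, z in mm; "rx", "ry", "rz": the turn, a rotation vector about the world's x, y, z in degrees; "hand": the finger opening in mm, from 0 to 85.4. In form: [{"tx": .., "ty": .., "tz": .., "rx": .., "ry": .., "rz": .., "hand": ..}, ...]. A call has exactly 8 rows; each row is the pose to reach, as a shift and turn from the pose measured when the call began; what a row does not reach only later rows make up. A row lasts 1/12 s, in which the tool goes at most 41.7 mm and 7.16 degrees, less where a joint would pass 70% of its speed; a pose out of reach is approached as far as the arm can. A call with a gripper value outside its range is refused whole. The fingers move at their own pace and stop on an object; FORCE is the grip in N (left out, the last holds). Time passes only in rows, so rows that repeat a pose let the fingers close, or fill a call up. It gives the time, the measured TCP pose, the force and the opening at its end, in the units of the state.
- get_state(): the state, without advancing time (a new reading comes with each control period).
- read_camera(name): name is "scene" or "top" or "wrist"; returns a dict with "image" (480x640x3 uint8, red, green, blue), "fx", "fy", "cx", "cy" (pixels), "dist" ([k1, k2, p1, p2, k3] as OpenCV has them; the pictures are not rectified), "pose" (4x4, takes a point from camera to world coordinates); the wrist camera has in their place "tool_from_camera" (4x4, takes a point from camera to tool coordinates, whose origin is the TCP and whose axes are the tool frame's). Camera axes: x right, y up, looking along -z (the intrinsics and any distortion apply to the point x, -y, -z); pixel columns grow to the right and rows downward; lengths in mm; the calibration is good to about 2 mm. A picture is of the moment at which its call begins: read the wrist's pose just before it. There is no depth.
- sign_off(): hands the job in, once; it reports no verdict.
The state is a dict: "time_s": time; "joint_pos": joint angles; "joint_vel": joint speeds; "effort": joint torques, N m; "tool_pos": TCP position; "tool_rot": TCP orientation; "ft_force": force on the tool from outside, world axes, zero at the start; "ft_torque": the same for the moment, N m; "finger_gap": finger opening in mm.
Only numpy, scipy, OpenCV 4.12 (cv2) and the standard library are available. Lean on these libraries where they do the work, as an engineer would, in place of code of your own. Each camera call takes 0.05 s, during which the arm holds its last target. There are 200 camera calls.

## Working session

There is one attempt and no reset: what is moved stays moved. The work goes in short steps, Python scripts to look and compute and a shell command to move; the robot and the scene stay as the last step left them, time stands still between calls to the robot, and variables do not carry over. Pictures are saved under pics/ and viewed, about 8 in all and at most 12, crops included, and the job is handed in when it is done.

```bash
mkdir -p pics; ls; cat > h.py <<'E'
from workcell import *
import numpy as np, cv2
def save(n,f):
    c=read_camera(n); cv2.imwrite(f,c["image"][:,:,::-1]); return c
def ray(c,u,v):
    K=np.array([[c["fx"],0,c["cx"]],[0,c["fy"],c["cy"]],[0,0,1]])
    p=cv2.undistortPoints(np.array([[[u,v]]],float),K,np.array(c["dist"],float))[0,0]
    T=np.array(c["pose"]); return T[:3,3],T[:3,:3]@np.array([p[0],-p[1],-1])
def atz(c,u,v,z):
    o,d=ray(c,u,v); return o+d*(z-o[2])/d[2]
def proj(c,P):
    K=np.array([[c["fx"],0,c["cx"]],[0,c["fy"],c["cy"]],[0,0,1]])
    T=np.array(c["pose"]); q=(np.atleast_2d(P)-T[:3,3])@T[:3,:3]; q=q*[1,-1,-1]
    return cv2.projectPoints(q,np.zeros(3),np.zeros(3),K,np.array(c["dist"],float))[0][:,0]
E
python3 - <<'E'
from h import *
import pickle
s=get_state();print(s)
d={n:save(n,f"pics/{n}1.png") for n in("scene","top")}
pickle.dump(d,open("c1.pkl","wb"))
for n in d: print(n,np.round(d[n]["pose"],3).tolist(),d[n]["fx"])
E
```

```text
pics
{'time_s': 0.0, 'joint_pos': array([-1.35204856e+00,  3.59541429e-01,  1.51145450e+00, -3.51690102e-05,
        1.27248745e+00, -1.15086108e-01]), 'joint_vel': array([-2.65452619e-03, -7.02400074e-04, -2.16948919e-05,  3.51685782e-04,
        3.83386057e-04, -2.74136869e-03]), 'effort': array([ 2.17558234e-03, -5.27618229e+01, -2.78619915e+01,  1.69758000e-04,
        1.32235847e-02, -1.03904959e-06]), 'tool_pos': array([ 196.43849675, -566.20137025,  230.42350049]), 'tool_rot': array([ 0.41041494,  0.57662866, -0.40953747,  0.57561968]), 'ft_force': array([-0.35810199, -0.19840382, -0.22782755]), 'ft_torque': array([-0.01529488,  0.01659016,  0.00653455]), 'finger_gap': 85.62125655439385}
scene [[-0.745, -0.63, 0.219, 736.741], [0.667, -0.706, 0.236, 337.017], [0.006, 0.322, 0.947, 1131.767], [0.0, 0.0, 0.0, 1.0]] 531.0472395442728
top [[-0.007, 0.998, -0.066, 444.536], [-1.0, -0.008, -0.016, 81.025], [-0.017, 0.066, 0.998, 1154.048], [0.0, 0.0, 0.0, 1.0]] 562.6212772829105
```

View pics/top1.png

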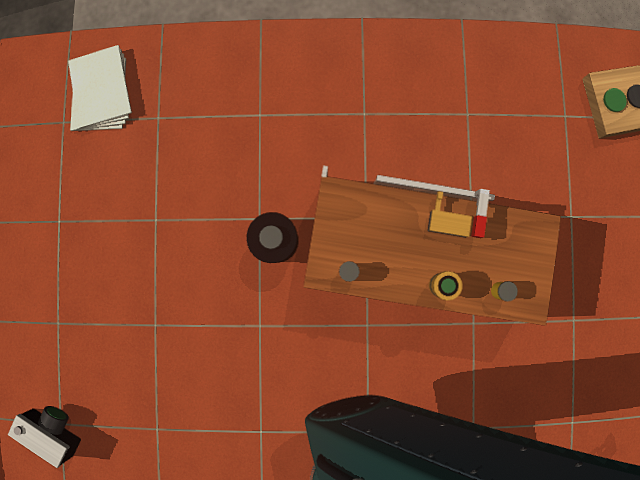

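View pics/scene1.png

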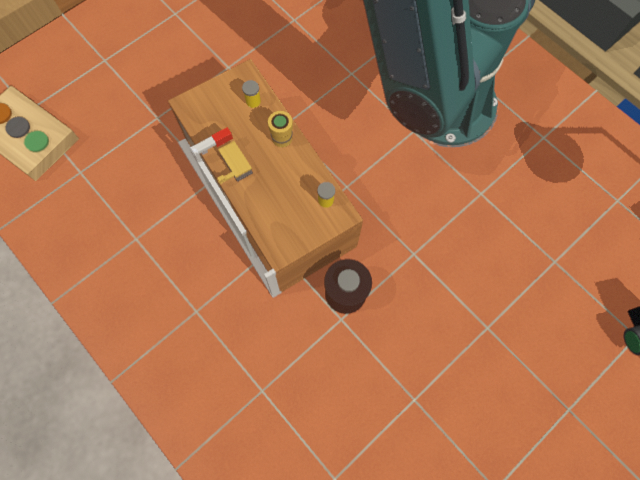

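Top view: cabinet corners are near (323,178), (560,215), (545,323) and (305,287). The tab is at about (480,226) and the pad at (451,222). The tank is off the +y end. I'll enlarge it.

```bash
python3 - <<'E'
import cv2
i=cv2.imread("pics/top1.png")
cv2.imwrite("pics/top1c.png",cv2.resize(i[160:335,298:568],None,fx=2.96,fy=2.96,interpolation=cv2.INTER_CUBIC))
E
```

```text
(no output)
```

View pics/top1c.png

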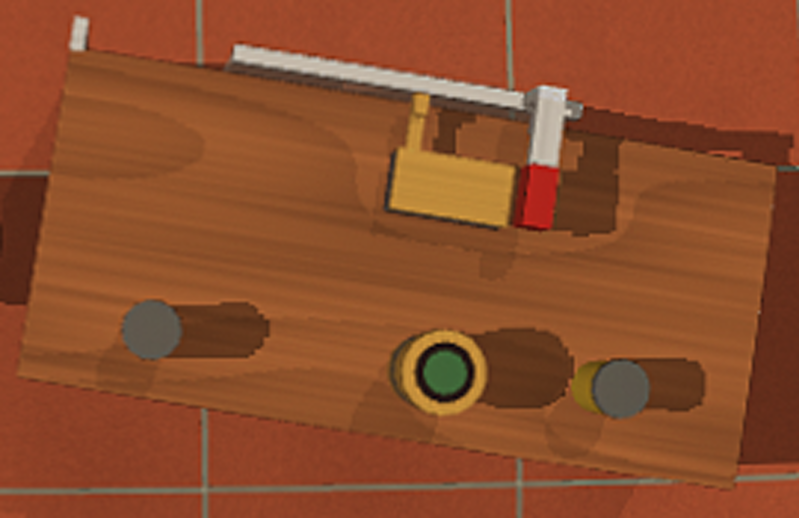

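```bash
cat > fit.py <<'E'
from h import *
import pickle
from scipy.optimize import least_squares
d=pickle.load(open("c1.pkl","rb")); t=d["top"]; s=d["scene"]
cr=lambda u,v:((u+.5)/2.96-.5+298,(v+.5)/2.96-.5+160)
# local points
L=[[100,220,170],[100,-220,170],[-100,-220,170],[-100,220,170],[68,21,195],[68,-49,195],[32,-49,195],[32,21,195]]
U=[cr(72,48),cr(775,167),cr(735,488),cr(18,376),cr(397,148),cr(517,166),cr(503,228),cr(388,209)]
LS=[[-100,-220,170],[100,-220,170],[-100,220,170]]; US=[(249,62),(169,101),(361,220)]
def W(L,p):
    c,n=np.cos(p[3]),np.sin(p[3]); L=np.atleast_2d(np.array(L,float))
    return L@np.array([[c,-n,0],[n,c,0],[0,0,1]]).T+p[:3]
def f(p,sc=1): return np.r_[(proj(t,W(L,p))-U).ravel(),sc*.5*(proj(s,W(LS,p))-US).ravel()]
if __name__=="__main__":
    for sc in(0,1):
        r=least_squares(f,[500,0,0,0],args=(sc,),x_scale=[100,100,100,1]);print(np.round(r.x,4),np.round(r.fun,1))
    p=r.x; np.save("p.npy",p)
    R=np.array([[np.cos(p[3]),np.sin(p[3])],[-np.sin(p[3]),np.cos(p[3])]])
    loc=lambda u,v,h:R@(atz(t,*cr(u,v),p[2]+h)[:2]-p[:2])
    print("tab face pts",loc(558,168,221),loc(551,229,221))
    print("lens",loc(445,371,65),"canA",loc(151,328,51),"canB",loc(621,388,51))
    print("tank",R@(atz(t,271,237,p[2]+121)[:2]-p[:2]))
E
python3 fit.py
```

```text
[ 4.815870e+02 -1.123079e+02 -6.655300e+00 -1.683000e-01] [-0.1 -0.1  0.4 -0.5 -0.9  0.2 -0.   0.4  0.3 -0.  -1.   0.4  0.8 -0.2
  0.4 -0.2  0.  -0.  -0.  -0.   0.  -0. ]
[ 4.820978e+02 -1.131747e+02 -1.121410e+01 -1.685000e-01] [ 0.5  0.  -0.1 -0.5 -1.4 -0.3  0.6 -0.   0.3 -0.  -1.2  0.4  0.7 -0.3
  0.4 -0.3  0.9 -1.6 -0.3 -0.1  0.9 -0.5]
tab face pts [ 68.1230267  -68.85598699] [ 32.54568726 -69.66424671]
lens [-55.48367159 -54.36068476] canA [-57.95020016 142.69082718] canB [ -48.18930282 -179.89162385]
tank [-20.40105572 298.03171522]
```

```bash
cat >> h.py <<'E'
from scipy.spatial.transform import Rotation as Ro
def loc(P):
    p=np.load("p.npy"); return (P-p[:3])@np.array([[np.cos(p[3]),-np.sin(p[3]),0],[np.sin(p[3]),np.cos(p[3]),0],[0,0,1]])
E
python3 - <<'E'
from fit import *
r=least_squares(lambda q:f([q[0],q[1],0,q[2]],0),[480,-112,-.168],x_scale=[100,100,1]);print(r.x,np.round(r.fun,1))
p=np.array([r.x[0],r.x[1],0,r.x[2]]);np.save("p.npy",p)
R=np.array([[np.cos(p[3]),np.sin(p[3])],[-np.sin(p[3]),np.cos(p[3])]])
for a in((558,168),(551,229)):print(R@(atz(t,*cr(*a),221)[:2]-p[:2]))
st=get_state();T=Ro.from_quat(st["tool_rot"]);print(T.as_matrix().round(3),st["tool_pos"])
tgt=W([50,-103,290],p)[0];print("target",tgt,"shift",tgt-st["tool_pos"])
cx=np.array([np.cos(p[3]),np.sin(p[3]),0])
for sg in(1,-1):
    z=sg*cx;x=np.array([0,0,-1.]);G=np.c_[x,np.cross(z,x),z]
    print(sg,np.degrees((Ro.from_matrix(G)*T.inv()).as_rotvec()).round(2))
print("cab +y in world",-np.sin(p[3]),np.cos(p[3]))
E
```

```text
[ 4.81175294e+02 -1.10986804e+02 -1.68243395e-01] [-0.8 -0.5  1.2 -0.7 -0.2  0.7 -0.9  0.7  0.3 -0.2 -0.8  0.3  1.1 -0.2
  0.3 -0.2  0.  -0.  -0.  -0.   0.  -0. ]
[ 67.74561326 -67.85981013]
[ 32.59057947 -68.64903402]
[[-0.     0.945  0.328]
 [ 0.002  0.328 -0.945]
 [-1.     0.    -0.002]] [ 196.44727827 -566.26974206  230.52030473]
target [ 513.22188225 -220.90502886  290.        ] shift [316.77460397 345.3647132   59.47969527]
1 [-0.08 -0.07 61.24]
-1 [-8.0000e-02  9.0000e-02 -1.1876e+02]
cab +y in world 0.16745080549927227 0.9858804327795764
```

```bash
python3 -m handwheel '[{"tx":0,"ty":0,"tz":40,"rz":0,"hand":0},{"tx":0,"ty":0,"tz":75,"rz":0,"hand":0},{"tx":25,"ty":27,"tz":75,"rz":6,"hand":0},{"tx":50,"ty":54,"tz":75,"rz":12,"hand":0},{"tx":75,"ty":81,"tz":75,"rz":18,"hand":0},{"tx":100,"ty":108,"tz":75,"rz":24,"hand":0},{"tx":125,"ty":135,"tz":75,"rz":30,"hand":0},{"tx":150,"ty":162,"tz":75,"rz":35,"hand":0}]' 40; python3 -c "
from h import *
s=get_state();print(s['joint_pos'],loc(s['tool_pos']))"
```

```text
[-1.35208898e+00  3.59453205e-01  1.51133813e+00  1.47971928e-05
  1.27250911e+00 -1.15086433e-01] [-204.47028424 -496.53247551  230.52030473]invalid input
```

```bash
python3 -m handwheel '[{"tx":0,"ty":0,"tz":40,"rx":0,"ry":0,"rz":0,"hand":0},{"tx":0,"ty":0,"tz":75,"rx":0,"ry":0,"rz":0,"hand":0},{"tx":25,"ty":27,"tz":75,"rx":0,"ry":0,"rz":6,"hand":0},{"tx":50,"ty":54,"tz":75,"rx":0,"ry":0,"rz":12,"hand":0},{"tx":75,"ty":81,"tz":75,"rx":0,"ry":0,"rz":18,"hand":0},{"tx":100,"ty":108,"tz":75,"rx":0,"ry":0,"rz":24,"hand":0},{"tx":125,"ty":135,"tz":75,"rx":0,"ry":0,"rz":30,"hand":0},{"tx":150,"ty":162,"tz":75,"rx":0,"ry":0,"rz":35,"hand":0}]' 40; python3 -c "
from h import *
s=get_state();print(s['joint_pos'],loc(s['tool_pos']))"
```

```text
time_s: 0.77
tool_pos: [347.1, -402.6, 305.2]
tool_rot: [0.217, 0.674, -0.216, 0.673]
ft_force: [0.1, -0.0, -0.2]
finger_gap: 0.2
[-9.89000675e-01  1.99706676e-01  1.54991437e+00 -3.74023230e-04
  1.39422110e+00 -3.67635714e-01] [ -83.33387733 -309.95464748  305.21864412]
```

```bash
python3 -m handwheel '[{"tx":27,"ty":30,"tz":0,"rx":0,"ry":0,"rz":5,"hand":0},{"tx":54,"ty":60,"tz":0,"rx":0,"ry":0,"rz":10,"hand":0},{"tx":81,"ty":90,"tz":0,"rx":0,"ry":0,"rz":15,"hand":0},{"tx":108,"ty":120,"tz":0,"rx":0,"ry":0,"rz":20,"hand":0},{"tx":135,"ty":150,"tz":0,"rx":0,"ry":0,"rz":26,"hand":0},{"tx":166,"ty":182,"tz":0,"rx":0,"ry":0,"rz":26,"hand":0},{"tx":166,"ty":182,"tz":-30,"rx":0,"ry":0,"rz":26,"hand":0},{"tx":166,"ty":182,"tz":-55,"rx":0,"ry":0,"rz":26,"hand":0}]' 40; python3 -c "
from h import *
s=get_state();print(s['joint_pos'],loc(s['tool_pos']))
import pickle
d={n:save(n,f'pics/{n}2.png') for n in('scene','top','wrist')}
a=cv2.imread('pics/scene2.png')[60:260,120:320];b=cv2.imread('pics/top2.png')[150:350,380:580]
cv2.imwrite('pics/2.png',cv2.resize(np.hstack([a,b]),None,fx=2,fy=2,interpolation=cv2.INTER_CUBIC))"
```

```text
time_s: 1.43
tool_pos: [515.7, -218.5, 250.2]
tool_rot: [0.058, 0.704, -0.058, 0.705]
ft_force: [-0.8, -0.6, -1.3]
finger_gap: 0.1
[-5.24346669e-01  2.84151986e-01  1.57331166e+00  2.73010450e-04
  1.28331011e+00 -3.61283969e-01] [  52.02162574 -100.25134315  250.17008781]
```

View pics/2.png

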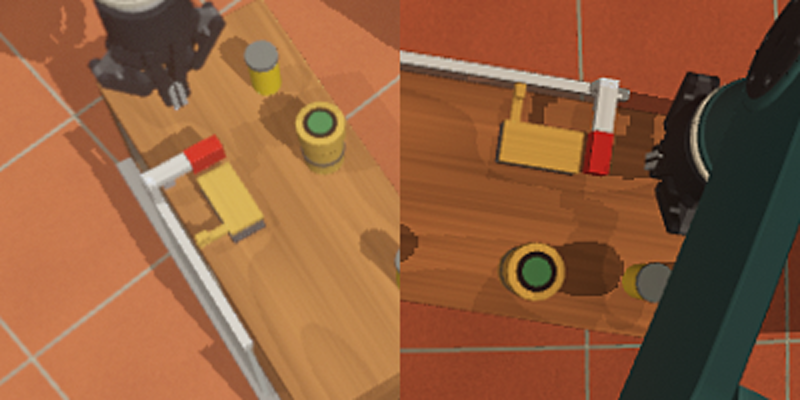

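View pics/wrist2.png

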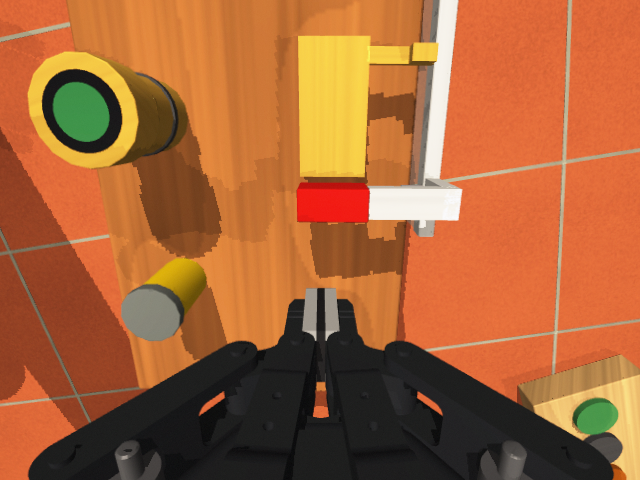

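The views show the fingertip upright behind the tab and clear of lens and canisters. In the wrist view the tab's top edges are (297–369, 183–221), centred about 13 px right of the fingers. I'll check this with the wrist calibration.

```bash
python3 - <<'E'
from h import *
s=get_state();c=read_camera("wrist")
A=np.eye(4);A[:3,:3]=Ro.from_quat(s["tool_rot"]).as_matrix();A[:3,3]=s["tool_pos"]
c["pose"]=A@np.array(c["tool_from_camera"]);print(c["cx"],c["cy"],c["fx"],c["dist"],np.round(c["pose"],2).tolist())
for n,u,v,z in[("tab back L",298,221,221),("tab back R",369,221,221),("tab front L",298,183,221),("pad nearL",301,177,195),("pad nearR",366,177,195),("pad farL",298,37,195),("pad farR",369,37,195)]:
    print(n,loc(atz(c,u,v,z)).round(1))
print("tip",proj(c,s["tool_pos"]),loc(s["tool_pos"]))
E
```

```text
320.41741206871467 237.32081767388226 345.6379364251141 [-0.01777872  0.          0.          0.          0.        ] [[0.99, 0.15, 0.06, 525.46], [-0.17, 0.94, 0.3, -141.12], [-0.01, -0.31, 0.95, 391.87], [0.0, 0.0, 0.0, 1.0]]
tab back L [ 35.8 -68.9 221. ]
tab back R [ 72.2 -68.8 221. ]
tab front L [ 36.2 -49.4 221. ]
pad nearL [ 36.  -50.1 195. ]
pad nearR [ 72.9 -50.  195. ]
pad farL [ 35.6  20.6 195. ]
pad farR [ 71.5  20.7 195. ]
tip [[321.35116646 304.47123988]] [  48.05507896 -101.72923973  248.26939101]
```

```bash
python3 -m handwheel '[{"tx":4,"ty":-1,"tz":-15,"rx":0,"ry":0,"rz":0,"hand":0},{"tx":4.4,"ty":-0.8,"tz":-28,"rx":0,"ry":0,"rz":0,"hand":0},{"tx":4.4,"ty":-0.8,"tz":-36,"rx":0,"ry":0,"rz":0,"hand":0},{"tx":4.4,"ty":-0.8,"tz":-41,"rx":0,"ry":0,"rz":0,"hand":0},{"tx":4.4,"ty":-0.8,"tz":-41,"rx":0,"ry":0,"rz":0,"hand":0},{"tx":5,"ty":3,"tz":-41,"rx":0,"ry":0,"rz":0,"hand":0},{"tx":5.8,"ty":7,"tz":-41,"rx":0,"ry":0,"rz":0,"hand":0},{"tx":6.4,"ty":11,"tz":-41,"rx":0,"ry":0,"rz":0,"hand":0}]' 40; python3 -c "
from h import *
s=get_state();print(loc(s['tool_pos']),np.degrees((Ro.from_quat(s['tool_rot'])).as_matrix()[2,2]))"
```

```text
time_s: 2.3
tool_pos: [519.5, -209.3, 209.9]
tool_rot: [0.06, 0.706, -0.059, 0.704]
ft_force: [-0.4, 0.7, 0.4]
finger_gap: 0.0
[ 54.20789004 -90.51617964 209.86206849] -0.15917157985443414
```

```bash
python3 -m handwheel '[{"tx":0.3,"ty":5,"tz":-2,"rx":0,"ry":0,"rz":0,"hand":0},{"tx":1,"ty":10,"tz":-2,"rx":0,"ry":0,"rz":0,"hand":0},{"tx":2,"ty":15,"tz":-2,"rx":0,"ry":0,"rz":0,"hand":0},{"tx":3,"ty":20,"tz":-2,"rx":0,"ry":0,"rz":0,"hand":0},{"tx":4,"ty":26,"tz":-2,"rx":0,"ry":0,"rz":0,"hand":0},{"tx":5,"ty":32,"tz":-2,"rx":0,"ry":0,"rz":0,"hand":0},{"tx":6,"ty":38,"tz":-2,"rx":0,"ry":0,"rz":0,"hand":0},{"tx":6.5,"ty":42,"tz":-2,"rx":0,"ry":0,"rz":0,"hand":0}]' 40; python3 -c "
from h import *
s=get_state();print(loc(s['tool_pos']))
d={n:save(n,f'pics/{n}3.png') for n in('scene','wrist')}
a=cv2.imread('pics/scene3.png')[80:230,150:300];b=cv2.imread('pics/wrist3.png')[0:360,200:500]
cv2.imwrite('pics/3.png',np.hstack([cv2.resize(a,(400,400)),cv2.resize(b,(333,400))]))"
```

```text
time_s: 2.97
tool_pos: [526.3, -166.5, 207.9]
tool_rot: [0.06, 0.705, -0.059, 0.704]
ft_force: [-0.7, -2.4, 0.9]
finger_gap: -0.0
[ 53.7547186  -47.1729562  207.93728292]
```

View pics/3.png

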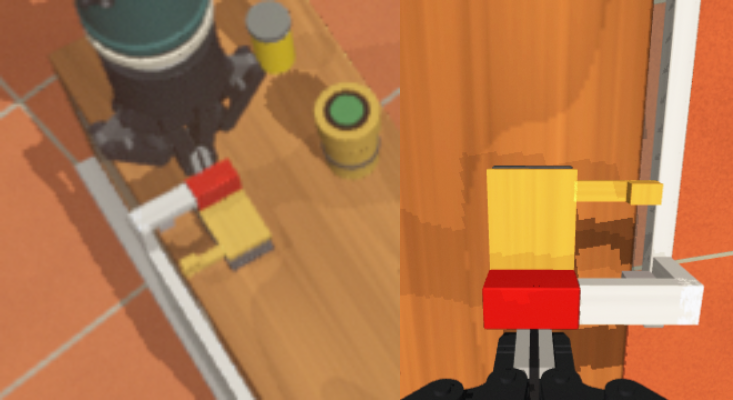

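Door is moving at 2.4 N, with the fingertip centred on the tab. Next I push to about 32 mm open.

```bash
python3 -m handwheel '[{"tx":0.5,"ty":4,"tz":0,"rx":0,"ry":0,"rz":0,"hand":0},{"tx":1.3,"ty":8,"tz":0,"rx":0,"ry":0,"rz":0,"hand":0},{"tx":2,"ty":12,"tz":0,"rx":0,"ry":0,"rz":0,"hand":0},{"tx":2.6,"ty":16,"tz":0,"rx":0,"ry":0,"rz":0,"hand":0},{"tx":3.2,"ty":19,"tz":0,"rx":0,"ry":0,"rz":0,"hand":0},{"tx":3.6,"ty":21.5,"tz":0,"rx":0,"ry":0,"rz":0,"hand":0},{"tx":3.6,"ty":22,"tz":0,"rx":0,"ry":0,"rz":0,"hand":0},{"tx":3.6,"ty":22,"tz":0,"rx":0,"ry":0,"rz":0,"hand":0}]' 40; python3 -c "
from h import *
s=get_state();print(loc(s['tool_pos']))
c=save('wrist','pics/wrist4.png')
A=np.eye(4);A[:3,:3]=Ro.from_quat(s['tool_rot']).as_matrix();A[:3,3]=s['tool_pos']
c['pose']=A@np.array(c['tool_from_camera'])
import pickle;pickle.dump((s,c),open('w4.pkl','wb'))
b=cv2.imread('pics/wrist4.png')[80:330,230:480]
cv2.imwrite('pics/4.png',cv2.resize(b,(600,600),interpolation=cv2.INTER_CUBIC))"
```

```text
time_s: 3.73
tool_pos: [529.8, -143.7, 207.8]
tool_rot: [0.06, 0.706, -0.058, 0.704]
ft_force: [0.2, 0.2, -1.5]
finger_gap: 0.1
[ 53.4000173  -24.14891817 207.7930195 ]
```

View pics/4.png

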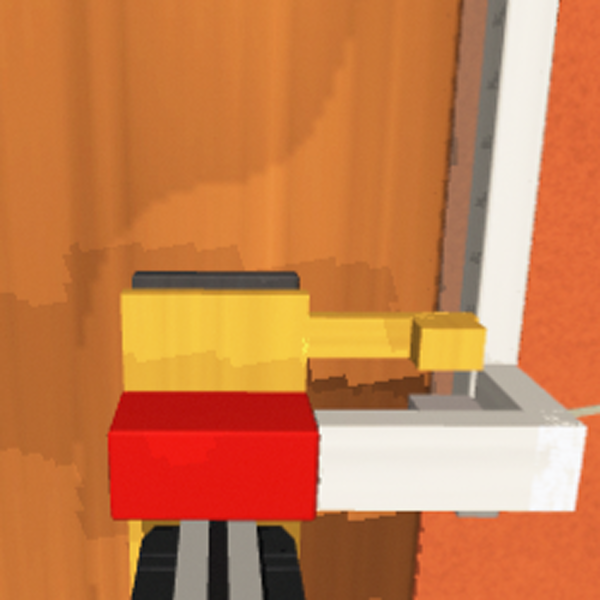

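```bash
python3 - <<'E'
from h import *
import pickle
s,c=pickle.load(open('w4.pkl','rb'))
f=lambda u,v,z:loc(atz(c,230+u/2.4-.3,80+v/2.4-.3,z)).round(1)
print("tab back",f(110,518,221),f(316,516,221),"front",f(112,432,221))
print("pad far",f(121,292,195),f(308,292,195),"tooth top near",f(418,341,203),f(485,341,203), "far",f(415,314,203))
print(get_state()["ft_force"])
E
```

```text
tab back [ 34.1 -12.7 221. ] [ 70.2 -12.2 221. ] front [ 35.1   3.5 221. ]
pad far [ 34.3  22.  195. ] [ 70.1  22.1 195. ] tooth top near [ 90.   14.6 203. ] [102.4  14.6 203. ] far [ 89.1  19.7 203. ]
[-0.647744   -0.07066196 -0.51814007]
```

The tab face is at y≈-12.5 (opening about 33 mm), and the tip stands over the pad, behind the tab. I back off 1 mm and press.

```bash
python3 -m handwheel '[{"tx":-0.2,"ty":-1,"tz":-3,"rx":0,"ry":0,"rz":0,"hand":0},{"tx":-0.2,"ty":-1,"tz":-6,"rx":0,"ry":0,"rz":0,"hand":0},{"tx":-0.2,"ty":-1,"tz":-9,"rx":0,"ry":0,"rz":0,"hand":0},{"tx":-0.2,"ty":-1,"tz":-11,"rx":0,"ry":0,"rz":0,"hand":0},{"tx":-0.2,"ty":-1,"tz":-13,"rx":0,"ry":0,"rz":0,"hand":0},{"tx":-0.2,"ty":-1,"tz":-15,"rx":0,"ry":0,"rz":0,"hand":0},{"tx":-0.2,"ty":-1,"tz":-17,"rx":0,"ry":0,"rz":0,"hand":0},{"tx":-0.2,"ty":-1,"tz":-17,"rx":0,"ry":0,"rz":0,"hand":0}]' 40; python3 -c "
from h import *
s=get_state();print(loc(s['tool_pos']))"
```

```text
time_s: 4.45
tool_pos: [529.3, -144.7, 190.7]
tool_rot: [0.06, 0.706, -0.058, 0.703]
ft_force: [-1.6, 0.3, 4.2]
finger_gap: 0.2
[ 53.05415022 -25.22405563 190.68002891]
```

```bash
python3 -m handwheel '[{"tx":0,"ty":0,"tz":-1,"rx":0,"ry":0,"rz":0,"hand":0},{"tx":0,"ty":0,"tz":-2,"rx":0,"ry":0,"rz":0,"hand":0},{"tx":0,"ty":0,"tz":-3,"rx":0,"ry":0,"rz":0,"hand":0},{"tx":0,"ty":0,"tz":-4,"rx":0,"ry":0,"rz":0,"hand":0},{"tx":0,"ty":0,"tz":-4.6,"rx":0,"ry":0,"rz":0,"hand":0},{"tx":0,"ty":0,"tz":-4.6,"rx":0,"ry":0,"rz":0,"hand":0},{"tx":0,"ty":0,"tz":-4.6,"rx":0,"ry":0,"rz":0,"hand":0},{"tx":0,"ty":0,"tz":-4.6,"rx":0,"ry":0,"rz":0,"hand":0}]' 40; python3 -c "
from h import *
s=get_state();print(loc(s['tool_pos']))
c=save('wrist','pics/wrist5.png')
for i in range(4): read_camera('top');print(get_state()['ft_force'])
b=cv2.imread('pics/wrist5.png')[80:330,230:480]
cv2.imwrite('pics/5.png',cv2.resize(b,(600,600),interpolation=cv2.INTER_CUBIC))"
```

```text
time_s: 5.12
tool_pos: [529.3, -144.8, 186.6]
tool_rot: [0.06, 0.706, -0.058, 0.704]
ft_force: [-2.2, 0.9, 5.9]
finger_gap: -0.1
[ 53.09527043 -25.2456078  186.64775467]
[-1.70525137  1.00896321  5.58339746]
[-2.1886825   0.58530395  7.65512587]
[-3.10916934  0.91838419  6.79839444]
[-2.48635602  0.70562105  6.41338222]
```

View pics/5.png

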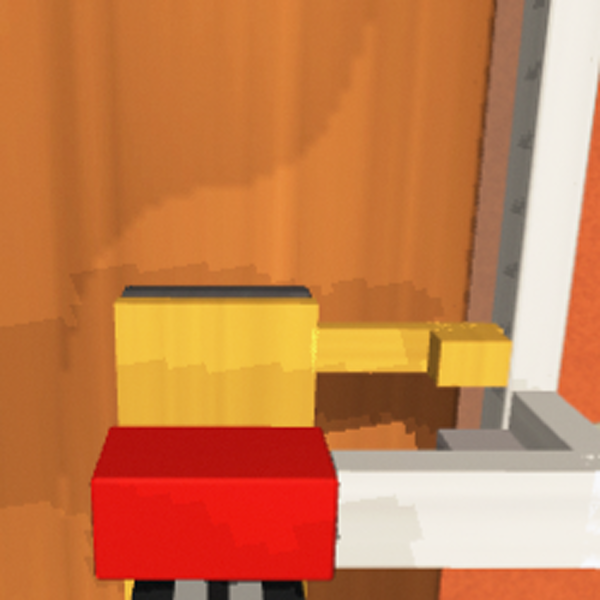

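The catch is down (less pad skirt visible); force about 6.7 N. I press 1 mm deeper, then slide.

```bash
python3 -m handwheel '[{"tx":0,"ty":0,"tz":-1.2,"rx":0,"ry":0,"rz":0,"hand":0},{"tx":0,"ty":0,"tz":-1.2,"rx":0,"ry":0,"rz":0,"hand":0},{"tx":0.5,"ty":2,"tz":-1.2,"rx":0,"ry":0,"rz":0,"hand":0},{"tx":0.8,"ty":4,"tz":-1.2,"rx":0,"ry":0,"rz":0,"hand":0},{"tx":1.1,"ty":6,"tz":-1.2,"rx":0,"ry":0,"rz":0,"hand":0},{"tx":1.4,"ty":8,"tz":-1.2,"rx":0,"ry":0,"rz":0,"hand":0},{"tx":1.7,"ty":10,"tz":-1.2,"rx":0,"ry":0,"rz":0,"hand":0},{"tx":2,"ty":12,"tz":-1.2,"rx":0,"ry":0,"rz":0,"hand":0}]' 40; python3 -c "
from h import *
s=get_state();print(loc(s['tool_pos']))"
```

```text
time_s: 6.03
tool_pos: [532.1, -135.1, 186.5]
tool_rot: [0.058, 0.705, -0.059, 0.704]
ft_force: [-1.8, -6.5, 5.9]
finger_gap: -0.5
[ 54.25765061 -15.20529205 186.52255455]
```

```bash
python3 -c "
from h import *
for i in range(4):
  read_camera('top');s=get_state();print(s['ft_force'].round(1),loc(s['tool_pos']).round(2))
c=save('wrist','pics/wrist6.png')
b=cv2.imread('pics/wrist6.png')[120:320,320:520]
cv2.imwrite('pics/6.png',cv2.resize(b,(600,600),interpolation=cv2.INTER_CUBIC))"
```

```text
[-2.2 -5.9  6.1] [ 54.31 -14.78 186.54]
[-1.6 -5.4  6.6] [ 54.28 -14.79 186.54]
[-2.1 -5.   6.2] [ 54.31 -14.8  186.56]
[-2. -5.  7.] [ 54.33 -14.82 186.57]
```

View pics/6.png

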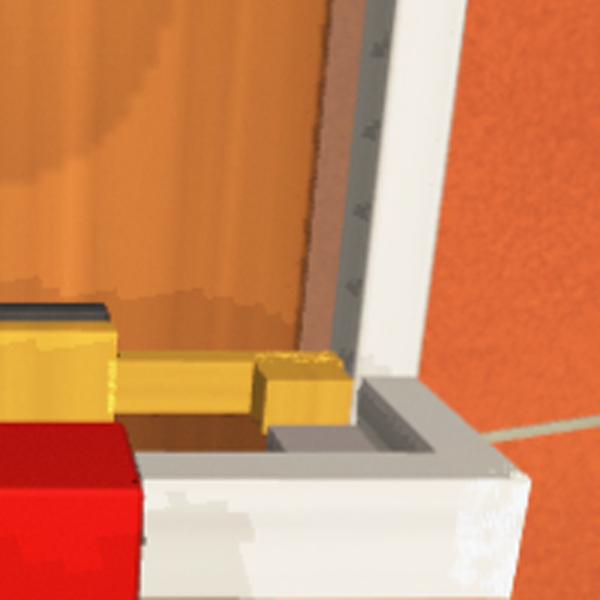

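The stud is right at the tooth and the arm sags about 1.2 mm under load, so the press hasn't deepened. I back off 3 mm, press about 1.5 mm deeper, then go on.

```bash
python3 -m handwheel '[{"tx":-0.5,"ty":-3,"tz":-1,"rx":0,"ry":0,"rz":0,"hand":0},{"tx":-0.5,"ty":-4,"tz":-2,"rx":0,"ry":0,"rz":0,"hand":0},{"tx":-0.5,"ty":-4,"tz":-3,"rx":0,"ry":0,"rz":0,"hand":0},{"tx":-0.5,"ty":-4,"tz":-3,"rx":0,"ry":0,"rz":0,"hand":0},{"tx":-0.5,"ty":-4,"tz":-3,"rx":0,"ry":0,"rz":0,"hand":0},{"tx":-0.5,"ty":-4,"tz":-3,"rx":0,"ry":0,"rz":0,"hand":0},{"tx":-0.5,"ty":-4,"tz":-3,"rx":0,"ry":0,"rz":0,"hand":0},{"tx":-0.5,"ty":-4,"tz":-3,"rx":0,"ry":0,"rz":0,"hand":0}]' 40; python3 -c "
from h import *
for i in range(3):
  read_camera('top');s=get_state();print(s['ft_force'].round(1),loc(s['tool_pos']).round(2))"
```

```text
time_s: 6.95
tool_pos: [532.5, -138.0, 184.4]
tool_rot: [0.059, 0.704, -0.059, 0.705]
ft_force: [-1.7, 3.1, 6.6]
finger_gap: -0.0
[-1.3  2.6  7.7] [ 55.13 -18.05 184.43]
[-0.6  3.2  7.1] [ 55.14 -18.06 184.45]
[-0.3  3.   7.3] [ 55.14 -18.07 184.43]
```

```bash
python3 -m handwheel '[{"tx":0,"ty":2,"tz":-1.2,"rx":0,"ry":0,"rz":0,"hand":0},{"tx":0.3,"ty":4,"tz":-1.2,"rx":0,"ry":0,"rz":0,"hand":0},{"tx":0.6,"ty":6,"tz":-1.2,"rx":0,"ry":0,"rz":0,"hand":0},{"tx":0.9,"ty":8,"tz":-1.2,"rx":0,"ry":0,"rz":0,"hand":0},{"tx":1.2,"ty":10,"tz":-1.2,"rx":0,"ry":0,"rz":0,"hand":0},{"tx":1.5,"ty":12,"tz":-1.2,"rx":0,"ry":0,"rz":0,"hand":0},{"tx":1.8,"ty":14,"tz":-1.2,"rx":0,"ry":0,"rz":0,"hand":0},{"tx":2.1,"ty":16,"tz":-1.2,"rx":0,"ry":0,"rz":0,"hand":0}]' 40; python3 -c "
from h import *
for i in range(2):
  read_camera('top');s=get_state();print(s['ft_force'].round(1),loc(s['tool_pos']).round(2))"
```

```text
time_s: 7.77
tool_pos: [535.7, -124.6, 184.5]
tool_rot: [0.057, 0.703, -0.06, 0.706]
ft_force: [-2.9, -7.0, 6.9]
finger_gap: -0.3
[-0.9 -5.7  6.9] [ 56.1   -3.79 184.47]
[-2.2 -5.4  6.5] [ 56.09  -3.82 184.48]
```

```bash
python3 -m handwheel '[{"tx":-0.6,"ty":3,"tz":-1.2,"rx":0,"ry":0,"rz":0,"hand":0},{"tx":-0.5,"ty":5,"tz":-1.2,"rx":0,"ry":0,"rz":0,"hand":0},{"tx":-0.3,"ty":7,"tz":-1.2,"rx":0,"ry":0,"rz":0,"hand":0},{"tx":0,"ty":9,"tz":-1.2,"rx":0,"ry":0,"rz":0,"hand":0},{"tx":0.2,"ty":11,"tz":-1.2,"rx":0,"ry":0,"rz":0,"hand":0},{"tx":0.4,"ty":13,"tz":-1.2,"rx":0,"ry":0,"rz":0,"hand":0},{"tx":0.6,"ty":14,"tz":-1.2,"rx":0,"ry":0,"rz":0,"hand":0},{"tx":0.7,"ty":14.5,"tz":-1.2,"rx":0,"ry":0,"rz":0,"hand":0}]' 40; python3 -c "
from h import *
for i in range(2):
  read_camera('top');s=get_state();print(s['ft_force'].round(1),loc(s['tool_pos']).round(2))"
```

```text
time_s: 8.53
tool_pos: [538.1, -112.1, 184.6]
tool_rot: [0.056, 0.702, -0.062, 0.708]
ft_force: [-1.1, -7.6, 6.0]
finger_gap: -0.3
[-1.5 -7.1  6.4] [ 56.27   8.49 184.6 ]
[-0.4 -7.   5.3] [ 56.27   8.51 184.6 ]
```

```bash
python3 -m handwheel '[{"tx":-0.5,"ty":2,"tz":-1.2,"rx":0,"ry":0,"rz":0,"hand":0},{"tx":-0.5,"ty":3,"tz":-1.2,"rx":0,"ry":0,"rz":0,"hand":0},{"tx":-0.5,"ty":4,"tz":-1.2,"rx":0,"ry":0,"rz":0,"hand":0},{"tx":-0.5,"ty":4.5,"tz":-1.2,"rx":0,"ry":0,"rz":0,"hand":0},{"tx":-0.5,"ty":4.5,"tz":-1.2,"rx":0,"ry":0,"rz":0,"hand":0},{"tx":-0.5,"ty":4.5,"tz":-1.2,"rx":0,"ry":0,"rz":0,"hand":0},{"tx":-0.5,"ty":4.5,"tz":-1.2,"rx":0,"ry":0,"rz":0,"hand":0},{"tx":-0.5,"ty":4.5,"tz":-1.2,"rx":0,"ry":0,"rz":0,"hand":0}]' 40; python3 -c "
from h import *
for i in range(2):
  read_camera('top');s=get_state();print(s['ft_force'].round(1),loc(s['tool_pos']).round(2))"
```

```text
time_s: 9.3
tool_pos: [538.5, -111.1, 184.6]
tool_rot: [0.053, 0.701, -0.063, 0.708]
ft_force: [-3.2, -11.4, 6.2]
finger_gap: 0.1
[ -3.3 -11.2   6.8] [ 56.5   9.5 184.6]
[ -3.6 -11.2   6.6] [ 56.5    9.47 184.61]
```

End stop reached: 11 N for 1 mm of travel, with the tip at y=9.5 as expected. I ease back off the tab, then lift.

```bash
python3 -m handwheel '[{"tx":-0.3,"ty":-2,"tz":-1,"rx":0,"ry":0,"rz":0,"hand":0},{"tx":-0.5,"ty":-4,"tz":-1,"rx":0,"ry":0,"rz":0,"hand":0},{"tx":-0.5,"ty":-4,"tz":0,"rx":0,"ry":0,"rz":0,"hand":0},{"tx":-0.5,"ty":-4,"tz":4,"rx":0,"ry":0,"rz":0,"hand":0},{"tx":-0.5,"ty":-4,"tz":10,"rx":0,"ry":0,"rz":0,"hand":0},{"tx":-0.5,"ty":-4,"tz":20,"rx":0,"ry":0,"rz":0,"hand":0},{"tx":-0.5,"ty":-4,"tz":40,"rx":0,"ry":0,"rz":0,"hand":0},{"tx":-0.5,"ty":-4,"tz":70,"rx":0,"ry":0,"rz":0,"hand":0}]' 40
python3 -m handwheel '[{"tx":-8,"ty":-30,"tz":20,"rx":0,"ry":0,"rz":0,"hand":0},{"tx":-15,"ty":-60,"tz":40,"rx":0,"ry":0,"rz":0,"hand":0},{"tx":-22,"ty":-90,"tz":50,"rx":0,"ry":0,"rz":0,"hand":0},{"tx":-30,"ty":-120,"tz":50,"rx":0,"ry":0,"rz":0,"hand":0},{"tx":-37,"ty":-145,"tz":50,"rx":0,"ry":0,"rz":0,"hand":0},{"tx":-37,"ty":-145,"tz":50,"rx":0,"ry":0,"rz":0,"hand":0},{"tx":-37,"ty":-145,"tz":50,"rx":0,"ry":0,"rz":0,"hand":0},{"tx":-37,"ty":-145,"tz":50,"rx":0,"ry":0,"rz":0,"hand":0}]' 40
python3 -c "
from h import *
d={n:save(n,f'pics/{n}7.png') for n in('scene','top','wrist')}
a=cv2.imread('pics/top7.png')[165:315,330:530];b=cv2.imread('pics/wrist7.png')[0:300,200:500]
cv2.imwrite('pics/7.png',np.hstack([cv2.resize(a,(400,300),interpolation=cv2.INTER_CUBIC),cv2.resize(b,(300,300))]))"
```

```text
time_s: 10.07
tool_pos: [536.0, -114.7, 253.2]
tool_rot: [0.054, 0.703, -0.063, 0.707]
ft_force: [1.0, 0.2, 0.3]
finger_gap: -0.1
time_s: 10.73
tool_pos: [498.8, -259.4, 303.2]
tool_rot: [0.054, 0.703, -0.063, 0.706]
ft_force: [-0.0, 0.1, -0.2]
finger_gap: -0.3
```

View pics/7.png

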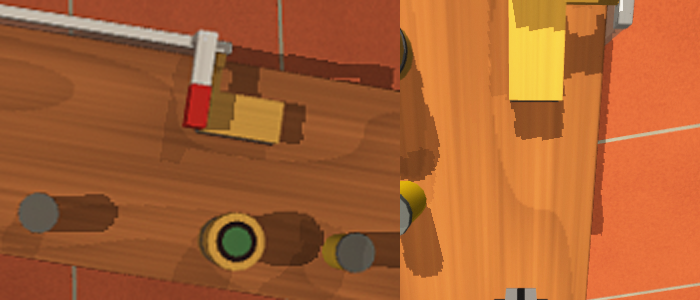

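The door looks shut, and canisters and lens look unmoved. I move so the wrist camera sees the catch well.

```bash
python3 -m handwheel '[{"tx":2,"ty":15,"tz":0,"rx":0,"ry":0,"rz":0,"hand":0},{"tx":4,"ty":30,"tz":0,"rx":0,"ry":0,"rz":0,"hand":0},{"tx":6,"ty":45,"tz":0,"rx":0,"ry":0,"rz":0,"hand":0},{"tx":8,"ty":60,"tz":0,"rx":0,"ry":0,"rz":0,"hand":0},{"tx":10,"ty":75,"tz":0,"rx":0,"ry":0,"rz":0,"hand":0},{"tx":10,"ty":80,"tz":0,"rx":0,"ry":0,"rz":0,"hand":0},{"tx":10,"ty":80,"tz":0,"rx":0,"ry":0,"rz":0,"hand":0},{"tx":10,"ty":80,"tz":0,"rx":0,"ry":0,"rz":0,"hand":0}]' 40
python3 -c "
from h import *
import pickle
s=get_state();c=save('wrist','pics/wrist8.png')
A=np.eye(4);A[:3,:3]=Ro.from_quat(s['tool_rot']).as_matrix();A[:3,3]=s['tool_pos']
c['pose']=A@np.array(c['tool_from_camera']);pickle.dump((s,c),open('w8.pkl','wb'))
b=c['image'][80:330,230:480,::-1]
cv2.imwrite('pics/8.png',cv2.resize(b,(600,600),interpolation=cv2.INTER_CUBIC))"
```

```text
time_s: 11.55
tool_pos: [509.2, -178.4, 303.2]
tool_rot: [0.052, 0.703, -0.062, 0.707]
ft_force: [-0.2, 0.1, -0.4]
finger_gap: 0.1
```

View pics/8.png

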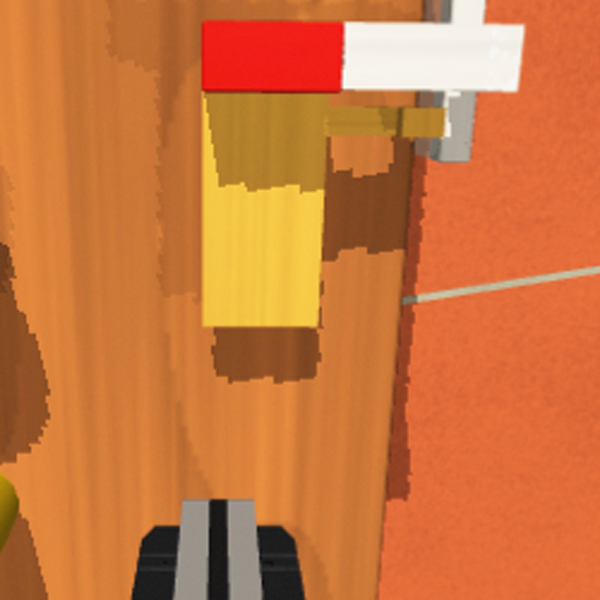

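```bash
python3 - <<'E'
from h import *
import pickle
s,c=pickle.load(open('w8.pkl','rb'))
f=lambda u,v,z:loc(atz(c,230+u/2.4-.3,80+v/2.4-.3,z)).round(1)
print("tab back",f(203,91,221),f(342,91,221),"front",f(203,22,221))
for z in(195,183): print(z,"pad near",f(203,326,z),f(319.5,326,z),"tooth",f(402,137,z+8),f(445,137,z+8))
E
```

```text
tab back [ 34.6  21.1 221. ] [ 70.3  21.3 221. ] front [ 34.6  37.4 221. ]
195 pad near [ 34.4 -48.4 195. ] [ 70.8 -48.2 195. ] tooth [ 90.5   9.3 203. ] [102.7   9.4 203. ]
183 pad near [ 34.2 -51.6 183. ] [ 72.4 -51.4 183. ] tooth [ 93.2   8.7 191. ] [105.9   8.9 191. ]
```

```bash
python3 -c "
from h import *
a=cv2.imread('pics/top1.png').astype(int);b=cv2.imread('pics/top7.png').astype(int)
for n,(u,v) in dict(tank=(271,237),canA=(349,271),lens=(448,285),canB=(508,291)).items(): print(n,abs(a-b)[v-14:v+14,u-14:u+14].mean().round(2))
print(sign_off())"
```

```text
tank 0.64
canA 0.61
lens 0.64
canB 3.41
the job is handed in; nothing more can be done
None
```

The door is shut and the catch is up behind its stud, so it should be locked. I handed the job in at about 12 s of robot time, with the gripper well clear of everything.

**What I did:** I pushed the red tab with the closed fingertips from about 89 mm open to about 33 mm. Then I pressed the pad down an estimated 8 to 10 mm. On my first slide the catch may not have been pressed deep enough and the stud stood right at the tooth. I backed off, pressed deeper, and slid on until the door met its end stop at about 11 N. Finally I eased off the tab and lifted straight up.

**Last checks:**
- **Door:** the final wrist image puts the tab face at y = 21.2 mm. The pad and tooth read about 0.8 mm too far in the same image, so the opening is 0 to within 1 mm.
- **Catch:** the pad's near edge and the tooth match the catch fully up (pad 36.4 mm wide at 195 mm height, against 36 nominal). They do not match it pressed down.
- **Robot:** the wrist force was back to about zero after the lift.
- **Loose items:** before-and-after top images are unchanged at the tank, the lens and the left canister. The right canister's patch differs slightly (3.4 against 0.6). I put that down to the arm and its shadow nearby and did not look into it further.

**One disagreement:** the top and wrist cameras differed by 2 to 4 mm in x. I placed the fingertip mainly by the wrist camera, and it stayed centred well enough on the tab and pad.

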